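Sweep the tablets into the counting tray's trough and shut its lid

ROBOT

A 7-joint arm with a two-finger parallel gripper is mounted at the origin on a cart in front of the work surface, level with it; the furniture and walls round the work are solid. World frame = base frame: x ahead of the robot, y to its left, z up, the work surface at z = 0. Lengths are in m, angles in rad, forces in N, time in s.
With the tool pointing down it reaches from about 0.425 to 0.875 m from the base axis. Payload 4.7 kg.
Tool frame: the origin (TCP) lies midway between the tips of the shut fingers; the grasp point (between the pads) lies 19 mm behind it; z points along the fingers, y is the line along which they close (so a half turn about z gives the same grasp; the last joint's range is limited). The gripper opens to 87 mm and grips with 3 to 60 N. Pads are 19 mm wide; open, the fingers measure 117 mm over their backs; the gripper's body (75 mm by 190 mm) begins 51 mm behind the grasp point.
Start: joints at [1.172, 0.321, -0.07, 1.45, 0.023, 1.371, -0.057], TCP at [0.261, -0.595, 0.223] pointing down, gripper open.
Joint ranges: [-2.86, 2.86], [-0.3, 2.09], [-1.38, 1.24], [0.06, 2.45], [-1.56, 4.7], [0.09, 2.05], [-2.69, 2.69]. Speed limits (rad/s): [2.57, 2.57, 3.14, 3.14, 3.14, 3.14, 3.14].

INTERFACE

Orientations are given as a rotation vector (axis times angle).
In Python, from bench import ctrl gives the robot as it stands. The module is installed in compiled form; this text tells all that it offers.
- The arm moves only by the tool carry_out, never from a script. Its argument "steps" is a list of rows, each a list of 7 numbers: the turn, a rotation vector about the world's x, y, z in degrees, then the shift along the world's x, y, z in cm, then the opening, from 0 (shut) to 1 (fully open). A call has 1 to 12 rows; each row is the pose to reach, as a shift and turn from the pose commanded when the call began; what a row does not reach only later rows make up. A row lasts 1/10 s, in which the tool goes at most 50 mm and 8.59 degrees, less where a joint would pass 70% of its speed; a pose out of reach is approached as far as the arm can. A call with a gripper value outside its range is refused whole. The fingers move at their own pace and stop on an object; "squeeze" is the grip in N (left out, the last holds). Time passes only in rows, so rows that repeat a pose let the fingers close. It gives the time, the measured TCP pose, the force, the opening and the grip force at its end, in the units of the state.
- ctrl.get_state(): the state, without advancing time (a new reading comes with each control period).
- ctrl.get_image(name): name is "scene" or "top" or "wrist"; returns a dict with "pixels" (420x560x3 uint8, red, green, blue), "camera_matrix" (3x3 intrinsics, pixels), "cam_to_world" (4x4, takes a point from camera to world coordinates); the wrist camera has in their place "T_tool_cam" (4x4, takes a point from camera to tool coordinates, whose origin is the TCP and whose axes are the flange's). Camera axes: x right, y down, z forward; pixel columns grow to the right and rows downward; lengths in m; the calibration is good to about 2 mm. A picture is of the moment at which its call begins: read the wrist's pose just before it. There is no depth.
- ctrl.close_job(): hands the job in; it is judged then, once.
The state is a dict: "time": time; "joint_positions": joint angles; "qd": joint speeds; "joint_torque": joint torques, N m; "position": TCP position; "tool_rot": TCP orientation; "ft_force": force on the tool from outside, world axes, zero at the start; "torque": the same for the moment, N m; "grip_width": opening from 0.0 (shut) to 1.0 (fully open); "grip_force": force on a finger pad.
Only numpy, scipy, OpenCV 4.12 (cv2) and the standard library are available. Lean on these libraries where they do the work, as an engineer would, in place of code of your own. Each camera call takes 0.05 s, during which the arm holds its last target. There are 200 camera calls.

TASK

Take the spatula from its sloping rest and, with its blade, sweep all six tablets from under the lamp along the tray's deck into the trough, without touching the tablets with the gripper or bumping the lamp. Then close the trough's lid and press down firmly on it until it is fully shut, and leave the spatula back in its rest as you found it. Do not disturb the jar, the weighing bottle or the vials.

Things in the scene. Friction and masses are not known exactly. Their poses are not given: they have to be found in the camera images.
- tray: Blue tablet counting tray, 186 x 172 x 52 mm, fixed. Origin on the bench; x away from the robot, y left. Deck: top z = 44 mm, x -47 (trough edge) to 78 mm, y -81 to 81 mm; rims 8 mm higher (z = 52 mm) at both sides and the rear. Trough along the near side, open to the deck: inside x -99 to -47 mm, y -81 to 81 mm, floor z = 4 mm, walls 44 mm high.
- lamp: White and grey inspection lamp fixed behind and over the tray; origin and axes those of the tray. Its flat head hangs over the far half of the deck: x 28 to 90 mm, y -105 to 105 mm, underside at z = 225 mm, top at 250 mm. Column 20 mm thick at x = 138 mm.
- trough_lid: Clear lid of the trough with a blue strip and blue tab (36 mm wide) at its free edge: 58 mm from hinge to edge (66 mm at the tab), 170 mm long, 4 mm thick. Origin: middle of the hinge line, along the tray's y at tray x = -105.5 mm, z = 46.5 mm. Its x points from hinge to tab, its z out of the outer (when shut, upper) face.
- lid_angle (a joint): Angle of the trough lid, rad: 0 shut flat over the trough (outer face at tray z = 48.5 mm), 1.57 upright, 1.95 to 2.35 at the start (folded open towards the robot). The stiff hinge (0.06 N m) keeps the lid where it is left, so it must be pushed over and pressed down.
- rest: Sloping steel rest of the spatula, fixed, base 130 x 78 mm. Origin: on the bench under its middle; x away from the robot. Its back plate leans 35 degrees from upright, top towards -x, with a toe ledge below and low lips at both sides, 64 mm apart; the plate ends 112 mm up the slope.
- rest_toe (a point): Middle of the toe ledge of the rest, where the middle of the spatula's blade end stands: rest x = 60 mm, z = 14 mm; axes those of the rest.
- spatula: Counting spatula, 195 mm long, 80 g: steel blade 56 mm wide, 3 mm thick, straight front edge; yellow handle 16 mm wide (y), 14 mm thick (x), 95 to 195 mm up. Origin: middle of the front edge; z up the handle, y across the blade, x out of its upper face; the handle's mid-line is at x = +5.5 mm. Starts in the rest, leaning 35 degrees from upright, handle towards the robot.
- tablet_1: White round tablet, diameter 25 mm, 11 mm thick, 10 g, lying flat on the deck at the start. Origin: its centre.
- tablet_2: White round tablet, diameter 25 mm, 11 mm thick, 10 g, lying flat on the deck at the start. Origin: its centre.
- tablet_3: White round tablet, diameter 25 mm, 11 mm thick, 10 g, lying flat on the deck at the start. Origin: its centre.
- tablet_4: White round tablet, diameter 25 mm, 11 mm thick, 10 g, lying flat on the deck at the start. Origin: its centre.
- tablet_5: White round tablet, diameter 25 mm, 11 mm thick, 10 g, lying flat on the deck at the start. Origin: its centre.
- tablet_6: White round tablet, diameter 25 mm, 11 mm thick, 10 g, lying flat on the deck at the start. Origin: its centre.
- jar: White wide-mouth jar with screw lid, 94 mm across, 127 mm high; a bystander. Origin: centre of its underside.
- weigh_bottle: Glass weighing bottle with knob lid, 39 mm across, 59 mm high; a bystander. Origin: centre of its underside.
- vial_1: Crimp-cap vial, 22 mm across, 43 mm high; a bystander. Origin: centre of its underside.
- vial_2: Crimp-cap vial, 22 mm across, 43 mm high; a bystander. Origin: centre of its underside.
- vial_3: Crimp-cap vial, 22 mm across, 43 mm high; a bystander. Origin: centre of its underside.

How it is judged:
On the way, in this order (a step that is already met when the one before it is completed fails the run):
1. the spatula is taken out of its rest (its blade end at least 30 mm from the toe) (distance between spatula and rest_toe above 0.03 m), for 0.2 s.
2. all six tablets lie in the trough, below the level of its rim, with the lid still open (x of tablet_1 in the frame of tray between -0.1 and -0.046 m and z of tablet_1 in the frame of tray between 0 and 0.04 m and y of tablet_1 in the frame of tray between -0.083 and 0.083 m and x of tablet_2 in the frame of tray between -0.1 and -0.046 m and z of tablet_2 in the frame of tray between 0 and 0.04 m and y of tablet_2 in the frame of tray between -0.083 and 0.083 m and x of tablet_3 in the frame of tray between -0.1 and -0.046 m and z of tablet_3 in the frame of tray between 0 and 0.04 m and y of tablet_3 in the frame of tray between -0.083 and 0.083 m and x of tablet_4 in the frame of tray between -0.1 and -0.046 m and z of tablet_4 in the frame of tray between 0 and 0.04 m and y of tablet_4 in the frame of tray between -0.083 and 0.083 m and x of tablet_5 in the frame of tray between -0.1 and -0.046 m and z of tablet_5 in the frame of tray between 0 and 0.04 m and y of tablet_5 in the frame of tray between -0.083 and 0.083 m and x of tablet_6 in the frame of tray between -0.1 and -0.046 m and z of tablet_6 in the frame of tray between 0 and 0.04 m and y of tablet_6 in the frame of tray between -0.083 and 0.083 m and value of joint lid_angle above 0.6 rad), for 0.2 s.
3. the lid is shut (under 0.05 rad) and pressed down with more than 3 N (value of joint lid_angle below 0.05 rad and contact force between anything else and trough_lid above 3 N), for 0.1 s.
At the end, for the whole second after the job is handed in: All six tablets lie at rest in the trough (centres inside its walls and below z = 40 mm of the tray), the lid is shut to within 0.05 rad, and the spatula is back at rest in its rest: blade end within 15 mm of the toe point, its axis 27 to 42 degrees from upright (x of tablet_1 in the frame of tray between -0.1 and -0.046 m and z of tablet_1 in the frame of tray between 0 and 0.04 m and y of tablet_1 in the frame of tray between -0.083 and 0.083 m and x of tablet_2 in the frame of tray between -0.1 and -0.046 m and z of tablet_2 in the frame of tray between 0 and 0.04 m and y of tablet_2 in the frame of tray between -0.083 and 0.083 m and x of tablet_3 in the frame of tray between -0.1 and -0.046 m and z of tablet_3 in the frame of tray between 0 and 0.04 m and y of tablet_3 in the frame of tray between -0.083 and 0.083 m and x of tablet_4 in the frame of tray between -0.1 and -0.046 m and z of tablet_4 in the frame of tray between 0 and 0.04 m and y of tablet_4 in the frame of tray between -0.083 and 0.083 m and x of tablet_5 in the frame of tray between -0.1 and -0.046 m and z of tablet_5 in the frame of tray between 0 and 0.04 m and y of tablet_5 in the frame of tray between -0.083 and 0.083 m and x of tablet_6 in the frame of tray between -0.1 and -0.046 m and z of tablet_6 in the frame of tray between 0 and 0.04 m and y of tablet_6 in the frame of tray between -0.083 and 0.083 m and value of joint lid_angle below 0.05 rad and distance between spatula and rest_toe below 0.015 m and angle between the z axis of spatula and the z axis of rest, either way round between 0.48 and 0.74 rad and linear speed of each of spatula, tablet_1, tablet_2, tablet_3, tablet_4, tablet_5, tablet_6 below 0.02 m/s); the robot touches nothing.
It fails at once if the gripper or arm touches a tablet (contact force between any of the fingers, the arm and tablet_1 above 0.3 N or contact force between any of the fingers, the arm and tablet_2 above 0.3 N or contact force between any of the fingers, the arm and tablet_3 above 0.3 N or contact force between any of the fingers, the arm and tablet_4 above 0.3 N or contact force between any of the fingers, the arm and tablet_5 above 0.3 N or contact force between any of the fingers, the arm and tablet_6 above 0.3 N).
It fails at once if the lamp is bumped (more than 4 N) (contact force between anything else and lamp above 4 N).
It fails at once if a bystander (jar, weighing bottle, vials) is moved more than 20 mm or tipped over (distance of any of jar, weigh_bottle, vial_1, vial_2, vial_3 from where it was at the start of the episode above 0.02 m or angle between any of jar, weigh_bottle, vial_1, vial_2, vial_3's own z axis and vertical above 0.4 rad).
It also fails if it takes over 69 s, if anything falls off the work surface, if the arm or the gripper's body presses on something with over 40 N, if the wrist force passes 120 N, or if a joint passes its speed limit or range.

## Working session

There is one attempt and no reset: what is moved stays moved. The work goes in short steps, Python scripts to look and compute and a tool call to move; the robot and the scene stay as the last step left them, time stands still between calls to the robot, and variables do not carry over. Pictures are saved under pics/ and viewed, at most 10 in all, crops included, and the job is handed in when it is done.

Besides the shell and the picture viewer there is one more tool, called after ">>>" as name([rows], argument=value, ...), one row to a line, values as JSON. carry_out: Moves the arm, as the interface text tells. Its arguments: {"type":"object","properties":{"steps":{"type":"array","items":{"type":"array","items":{"type":"number"}}},"squeeze":{"type":"number"}},"required":["steps"]}

```bash
mkdir -p pics; cat > h.py <<'E'
import numpy as np, cv2, pickle
from bench import ctrl
def snap(n,f):
    s=ctrl.get_state(); d=ctrl.get_image(n)
    cv2.imwrite(f'pics/{f}.png',d['pixels'][:,:,::-1]); pickle.dump((s,d),open(f'pics/{f}.pkl','wb')); return s,d
def cam(d,s=None):
    if 'cam_to_world' in d: T=np.array(d['cam_to_world'])
    else:
        W=np.eye(4); W[:3,:3]=cv2.Rodrigues(np.array(s['tool_rot'],float))[0]; W[:3,3]=s['position']; T=W@np.array(d['T_tool_cam'])
    return np.array(d['camera_matrix']),T
def proj(P,K,T):
    P=np.atleast_2d(P); c=(P-T[:3,3])@T[:3,:3]; p=c@K.T; return p[:,:2]/p[:,2:]
def ray(uv,K,T,z):
    uv=np.atleast_2d(uv).astype(float); r=np.c_[uv,np.ones(len(uv))]@np.linalg.inv(K).T@T[:3,:3].T
    o=T[:3,3]; return o+r*((z-o[2])/r[:,2:])
E
python3 - <<'E'
from h import *
for n in ('top','scene'):
    s,d=snap(n,n+'0'); K,T=cam(d); print(n,K.round(1).tolist(),T.round(3).tolist())
print({k:np.round(v,3).tolist() for k,v in s.items()})
a=cv2.imread('pics/top0.png')
E
```

```text
top [[429.1, 0.0, 280.2], [0.0, 429.1, 207.9], [0.0, 0.0, 1.0]] [[0.023, -0.999, 0.045, 0.564], [-1.0, -0.022, 0.012, -0.028], [-0.011, -0.045, -0.999, 0.913], [0.0, 0.0, 0.0, 1.0]]
scene [[389.5, 0.0, 279.4], [0.0, 389.5, 210.1], [0.0, 0.0, 1.0]] [[-0.932, -0.197, 0.305, 0.367], [-0.363, 0.529, -0.767, 0.612], [-0.011, -0.825, -0.565, 0.54], [0.0, 0.0, 0.0, 1.0]]
{'time': 0.05, 'joint_positions': [1.172, 0.322, -0.07, 1.452, 0.023, 1.371, -0.057], 'qd': [-0.002, -0.002, 0.0, -0.0, 0.0, -0.0, 0.001], 'joint_torque': [-0.0, -49.299, -0.406, -31.37, -0.064, 0.04, 0.0], 'position': [0.26, -0.595, 0.221], 'tool_rot': [-3.073, -0.643, 0.001], 'ft_force': [-0.678, 0.211, -0.469], 'torque': [0.013, 0.023, 0.011], 'grip_force': 0.0, 'grip_width': 0.998}
```

View pics/top0.png

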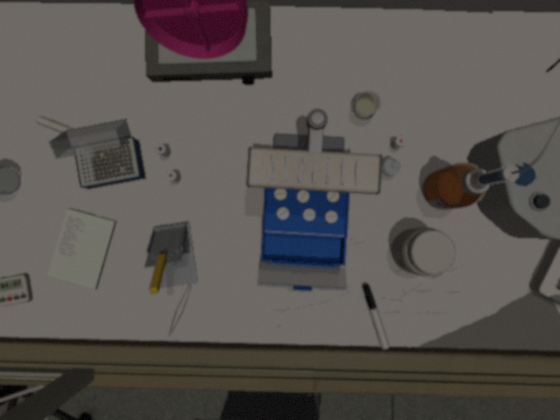

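View pics/scene0.png

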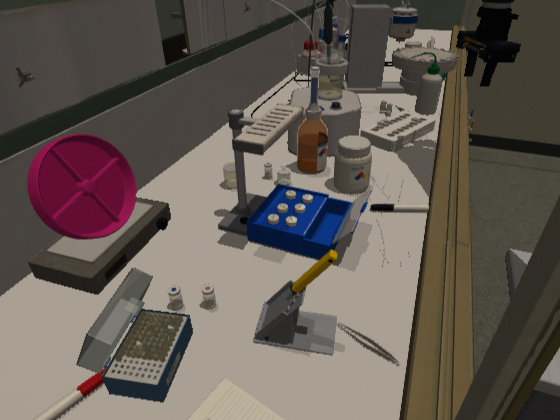

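The top view shows the tray at about u 262–349, v 187–268, with the six tablets at v≈195 and 215. The lid is folded towards the robot (tab at 302,288). The rest and spatula are at about (170,245), with the handle end at (155,290). Next I'll zoom in with brightened composites.

```bash
python3 - <<'E'
from h import *
def crop(f,u0,v0,u1,v1,k,step=10):
    a=cv2.imread(f'pics/{f}.png')[v0:v1,u0:u1]; a=np.clip(255*(a/255.)**.6,0,255).astype(np.uint8)
    a=cv2.resize(a,None,fx=k,fy=k,interpolation=cv2.INTER_CUBIC)
    for u in range(-(-u0//step)*step,u1,step):
        x=int((u-u0+.5)*k); cv2.line(a,(x,0),(x,5 if u%20 else 9),(0,255,255),1)
        if u%20==0: cv2.putText(a,str(u),(x-10,20),0,.35,(0,255,255),1)
    for v in range(-(-v0//step)*step,v1,step):
        y=int((v-v0+.5)*k); cv2.line(a,(0,y),(5 if v%20 else 9,y),(0,255,255),1)
        if v%20==0: cv2.putText(a,str(v),(11,y+4),0,.35,(0,255,255),1)
    return a
def comp(a,b,f):
    c=np.zeros((600,800,3),np.uint8); c[:a.shape[0],:a.shape[1]]=a[:600]; c[:b.shape[0],a.shape[1]:a.shape[1]+b.shape[1]]=b; cv2.imwrite(f'pics/{f}.png',c)
comp(crop('top0',240,140,400,298,3),crop('top0',138,212,206,300,4.6),'c1')
comp(crop('scene0',225,90,385,260,2.5),crop('scene0',245,235,345,360,4),'c2')
E
```

```text
(no output)
```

View pics/c1.png

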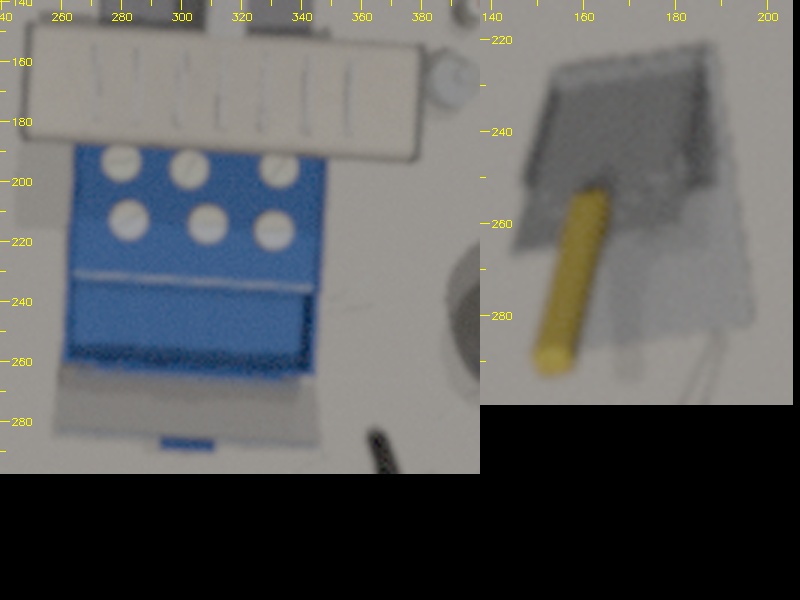

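View pics/c2.png

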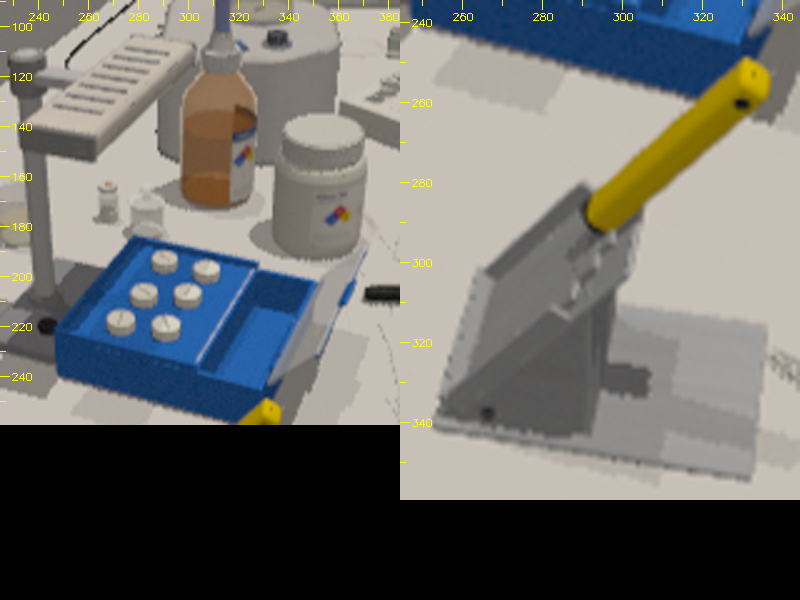

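```bash
cat > fit.py <<'E'
from h import *
from scipy.optimize import least_squares
C={n:cam(pickle.load(open(f'pics/{n}0.pkl','rb'))[1]) for n in('top','scene')}
L=lambda x,y:(240-.5+x/3,140-.5+y/3); R=lambda x,y:(138-.5+(x-480)/4.6,212-.5+y/4.6)
SL=lambda x,y:(225-.5+x/2.5,90-.5+y/2.5); SR=lambda x,y:(245-.5+(x-400)/4,235-.5+y/4)
def fit(obs,x0):
    def w(P,q): c,s=np.cos(q[2]),np.sin(q[2]); return np.array([q[0]+c*P[0]-s*P[1],q[1]+s*P[0]+c*P[1],P[2]])
    f=lambda q:np.concatenate([proj(w(np.array(P)/1e3,q),*C[n])[0]-np.array(uv) for n,P,uv in obs])
    r=least_squares(f,x0,loss='soft_l1'); print(r.x.round(4),np.degrees(r.x[2]).round(2)); print(f(r.x).reshape(-1,2).round(1).tolist()); return r.x
tray=fit([('top',(-47,81,44),L(75,273)),('top',(-47,-81,44),L(313,288)),('top',(-103,86,44),L(65,360)),('top',(-103,-86,44),L(314,376)),
 ('scene',(83,86,52),SL(57,330)),('scene',(83,-86,52),SL(137,237)),('scene',(-47,81,44),SL(198,365)),('scene',(-47,-81,44),SL(257,262)),('scene',(-103,86,44),SL(265,390))],[.5,-.07,0])
s,c=np.sin(np.radians(35)),np.cos(np.radians(35))
hp=lambda t,o=5.5,y=0:(60-t*s+o*c,y,14+t*c+o*s)
rest=fit([('scene',(65,39,2),SR(437,430)),('scene',(-65,39,2),SR(750,478)),('scene',(-65,-39,2),SR(765,327)),('top',(-65,-39,2),R(755,322)),
 ('top',hp(195),R(553,360)),('top',hp(95),R(590,192)),('scene',hp(195),SR(754,83)),('scene',hp(95),SR(595,220))],[.5,.2,0])
def inv(q,P): c,s=np.cos(q[2]),np.sin(q[2]); d=P[:,:2]-q[:2]; return np.c_[d[:,0]*c+d[:,1]*s,-d[:,0]*s+d[:,1]*c]
T=ray([L(122,162),L(190,169),L(279,169),L(129,220),L(208,224),L(274,230)],*C['top'],.055)
print('tablets tray mm',(1e3*inv(tray,T)).round(0).tolist())
for a in (1.9,2.0,2.1,2.2,2.3):
    P=np.array([-.1055+.066*np.cos(a),0,.0465+.066*np.sin(a)]);cc,ss=np.cos(tray[2]),np.sin(tray[2])
    W=np.array([tray[0]+cc*P[0],tray[1]+ss*P[0],P[2]]); print(a,proj(W,*C['top']).round(1),proj(W,*C['scene']).round(1))
print('tab obs',L(187,444),SL(347,292))
np.save('tray.npy',tray);np.save('rest.npy',rest)
print('bystanders',ray([(392,167),(398,142),(163,150),(173,176),(432,252)],*C['top'],.05).round(3).tolist())
E
python3 fit.py
```

```text
[ 0.5971 -0.07   -0.0332] -1.9
[[0.1, 1.9], [0.9, 1.4], [-0.6, 0.5], [1.7, 0.0], [-1.7, -0.4], [-1.7, -1.1], [-0.1, 1.6], [0.1, 3.4], [-1.3, -0.2]]
[0.5003 0.2031 0.1819] 10.42
[[0.3, 0.5], [1.9, 1.0], [1.5, 0.4], [0.6, 0.9], [-0.3, -0.8], [0.5, -0.4], [-1.1, -1.8], [-1.7, -0.2]]
tablets tray mm [[33.0, 54.0], [30.0, 8.0], [34.0, -51.0], [-6.0, 47.0], [-6.0, -6.0], [-7.0, -50.0]]
1.9 [[303.9 278.1]] [[354.9 198.6]]
2.0 [[303.7 281.3]] [[357.7 200.2]]
2.1 [[303.4 284.2]] [[360.4 202. ]]
2.2 [[303.2 286.9]] [[362.9 204.1]]
2.3 [[303.  289.3]] [[365.2 206.3]]
tab obs (301.8333333333333, 287.5) (363.3, 206.3)
bystanders [[0.69, -0.241, 0.05], [0.741, -0.253, 0.05], [0.715, 0.223, 0.05], [0.663, 0.201, 0.05], [0.521, -0.323, 0.05]]
```

```bash
cat >> h.py <<'E'
from scipy.spatial.transform import Rotation as Ro
tray=lambda:np.load('tray.npy'); rest=lambda:np.load('rest.npy')
def w(q,P): c,s=np.cos(q[2]),np.sin(q[2]); return np.array([q[0]+c*P[0]-s*P[1],q[1]+s*P[0]+c*P[1],P[2]])
def Rt(yaw,lean): # tool axes: z = down leaning handle direction; y=-y_spat
    l=np.radians(lean); z=np.array([np.sin(l),0,-np.cos(l)]); y=np.array([0,-1,0.]); 
    return Ro.from_euler('z',yaw)*Ro.from_matrix(np.c_[np.cross(y,z),y,z])
def hp(t,o=5.5,lean=35,base=(60,0,14)): # mm in frame -> m
    s,c=np.sin(np.radians(lean)),np.cos(np.radians(lean)); return np.array([base[0]-t*s+o*c,base[1],base[2]+t*c+o*s])/1e3
def rel(P,R):
    s=ctrl.get_state(); d=(np.array(P)-s['position'])*100; r=(R*Ro.from_rotvec(s['tool_rot']).inv()).as_rotvec(degrees=True)
    return r.round(2).tolist()+d.round(2).tolist()
def st():
    s=ctrl.get_state(); print({k:np.round(s[k],3).tolist() for k in('time','position','tool_rot','ft_force','grip_width','grip_force','joint_positions')})
E
python3 - <<'E'
from h import *
q=rest(); R=Rt(q[2],35); R0=Rt(q[2],0)
print('via',rel([.46,-.2,.36],R0),'pre',rel(w(q,hp(235)),R),'grasp',rel(w(q,hp(146)),R), w(q,hp(235)),w(q,hp(146)))
E
```

```text
via [-0.1, -0.03, -13.23, 19.95, 39.49, 13.84] pre [10.18, -33.57, -12.85, 17.06, 78.53, -1.19] grasp [10.18, -33.57, -12.85, 22.08, 79.46, -8.48] [0.43112585 0.19040527 0.2096554 ] [0.48133237 0.19963752 0.13675087]
```

>>> carry_out([
  [0, 0, 0, 5, 5, 5, 1],
  [0, 0, -8, 10, 10, 10, 1],
  [0, 0, -13, 15, 15, 14, 1],
  [0, 0, -13, 20, 20, 14, 1],
  [0, 0, -13, 20, 25, 14, 1],
  [0, 0, -13, 20, 30, 14, 1],
  [0, 0, -13, 20, 35, 14, 1],
  [0, 0, -13, 20, 40, 14, 1],
  [0, 0, -13, 20, 40, 14, 1],
  [0, 0, -13, 20, 40, 14, 1],
], squeeze=40)

```text
time: 1.1
position: [0.4608, -0.1928, 0.3625]
tool_rot: [-3.128, -0.293, 0.0]
ft_force: [0.1, 0.4, -0.6]
grip_width: 1.002
grip_force: 0.0
```

```bash
python3 - <<'E'
from h import *
st(); q=rest(); R=Rt(q[2],35)
print('pre',rel(w(q,hp(235)),R))
E
```

```text
{'time': 1.1, 'position': [0.461, -0.193, 0.363], 'tool_rot': [-3.128, -0.293, 0.0], 'ft_force': [0.146, 0.425, -0.577], 'grip_width': 1.002, 'grip_force': 0.0, 'joint_positions': [0.702, -0.019, -0.35, 1.562, -0.007, 1.598, -1.033]}
pre [6.42, -34.42, -0.28, -2.96, 38.32, -15.29]
```

>>> carry_out([
  [1.5, -8, 0, 0, 5, -1, 1],
  [3, -16, 0, -1, 10, -2, 1],
  [4.5, -24, -0.1, -2, 15, -3, 1],
  [6, -32, -0.2, -3, 20, -4, 1],
  [6.42, -34.4, -0.3, -3, 25, -5, 1],
  [6.42, -34.4, -0.3, -3, 30, -7, 1],
  [6.42, -34.4, -0.3, -3, 34.5, -9, 1],
  [6.42, -34.4, -0.3, -3, 38.3, -12, 1],
  [6.42, -34.4, -0.3, -3, 38.3, -15.3, 1],
  [6.42, -34.4, -0.3, -3, 38.3, -15.3, 1],
  [6.42, -34.4, -0.3, -3, 38.3, -15.3, 1],
])

```text
time: 2.2
position: [0.4798, 0.0559, 0.1651]
tool_rot: [-3.007, -0.257, -0.628]
ft_force: [-0.4, 0.4, -0.5]
grip_width: 0.996
grip_force: 0.0
```

```bash
python3 - <<'E'
from h import *
st(); q=rest(); R=Rt(q[2],35)
print('pre',rel(w(q,hp(235)),R),'grasp',rel(w(q,hp(146)),R))
s,d=snap('wrist','w1'); K,T=cam(d,s)
print(proj(np.array([w(q,hp(t)) for t in(195,150,95)]),K,T))
E
```

```text
{'time': 2.2, 'position': [0.48, 0.056, 0.165], 'tool_rot': [-3.007, -0.257, -0.628], 'ft_force': [-0.361, 0.422, -0.502], 'grip_width': 0.996, 'grip_force': 0.0, 'joint_positions': [0.015, -0.301, -0.135, 2.257, -0.119, 0.772, -1.455]}
pre [0.66, -11.33, 0.23, -4.87, 13.45, 4.46] grasp [0.66, -11.33, 0.23, 0.15, 14.37, -2.83]
[[ 20.29448043 260.6788945 ]
 [ 69.06881553 219.65906913]
 [108.44357509 186.54440426]]
```

View pics/w1.png

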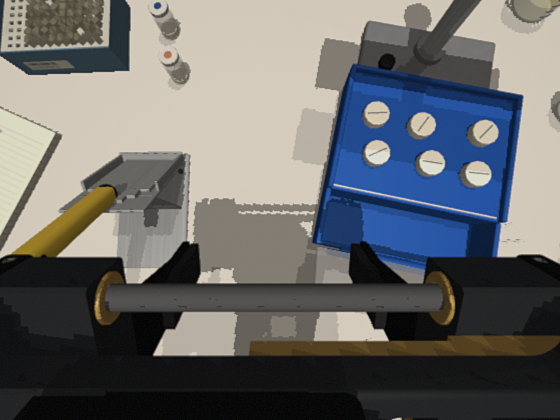

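The wrist view agrees with the fitted handle line: its base is at about (107,190). Joint 2 is at its limit, so I'll grasp with less tool tilt (12°) and the handle oblique in the grip.

```bash
cat >> h.py <<'E'
def tcp(q,o,lean,D=23,up=0,tg=165): # spatula origin o (mm, frame q) and lean -> tcp pos, R
    R=Rt(q[2],lean-D); G=w(q,hp(tg,5.5,lean,o)); return G+R.apply([0,0,.019])+np.array([0,0,up]),R
E
python3 - <<'E'
from h import *
q=rest()
print('pre',rel(*tcp(q,(60,0,14),35,up=.1)),'grasp',rel(*tcp(q,(60,0,14),35)),tcp(q,(60,0,14),35)[0])
E
```

```text
pre [-3.73, 11.09, 0.27, -0.37, 13.96, 7.08] grasp [-3.73, 11.09, 0.27, -0.37, 13.96, -2.92] [0.47449931 0.19838102 0.13372995]
```

>>> carry_out([
  [0, 0, 0, 0, -2, 5, 1],
  [-3.7, 11.1, 0.3, 0, -5, 10, 1],
  [-3.7, 11.1, 0.3, 0, -5, 10, 1],
])

```text
time: 2.55
position: [0.4835, 0.0015, 0.2718]
tool_rot: [-3.09, -0.264, -0.336]
ft_force: [1.0, 1.3, -0.5]
grip_width: 0.998
grip_force: 0.0
```

```bash
python3 - <<'E'
from h import *
q=rest(); st()
print('pre',rel(*tcp(q,(60,0,14),35,up=.1)),'grasp',rel(*tcp(q,(60,0,14),35)),tcp(q,(60,0,14),35)[0])
E
```

```text
{'time': 2.55, 'position': [0.483, 0.001, 0.272], 'tool_rot': [-3.09, -0.264, -0.336], 'ft_force': [1.021, 1.337, -0.485], 'grip_width': 0.998, 'grip_force': 0.0, 'joint_positions': [0.148, -0.218, -0.153, 1.932, -0.077, 1.212, -1.386]}
pre [-0.26, 0.4, 0.62, -0.9, 19.69, -3.8] grasp [-0.26, 0.4, 0.62, -0.9, 19.69, -13.8] [0.47449931 0.19838102 0.13372995]
```

>>> carry_out([
  [0, 0, 0, 0, 5, 0, 1],
  [0, 0, 0.5, -0.5, 10, 0, 1],
  [-0.3, 0.4, 0.6, -0.9, 15, 0, 1],
  [-0.3, 0.4, 0.6, -0.9, 19.7, 0, 1],
  [-0.3, 0.4, 0.6, -0.9, 19.7, -3.8, 1],
  [-0.3, 0.4, 0.6, -0.9, 19.7, -3.8, 1],
  [-0.3, 0.4, 0.6, -0.9, 19.7, -3.8, 1],
])

```text
time: 3.25
position: [0.4728, 0.1997, 0.2291]
tool_rot: [-3.093, -0.284, -0.319]
ft_force: [1.1, -0.5, 0.3]
grip_width: 1.0
grip_force: 0.0
```

```bash
python3 - <<'E'
from h import *
q=rest(); st()
print('grasp',rel(*tcp(q,(60,0,14),35)))
s,d=snap('wrist','w2'); K,T=cam(d,s)
print(proj(np.array([w(q,hp(t,12.5)) for t in(195,150,95)]),K,T))
E
```

```text
{'time': 3.25, 'position': [0.473, 0.2, 0.229], 'tool_rot': [-3.093, -0.284, -0.319], 'ft_force': [1.118, -0.539, 0.285], 'grip_width': 1.0, 'grip_force': 0.0, 'joint_positions': [0.001, -0.121, -0.455, 1.925, 0.002, 1.127, -1.845]}
grasp [0.02, -0.23, -0.07, 0.17, -0.13, -9.53]
[[275.84559587 259.15694774]
 [275.71363186 218.52994757]
 [275.59265397 181.28518226]]
```

View pics/w2.png

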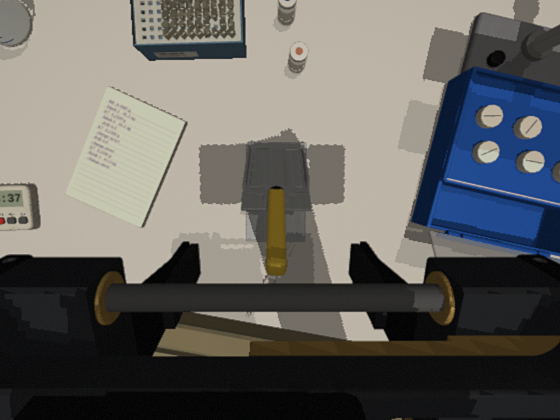

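The handle is centred between the fingers at u≈276, with its base at v≈187 and its end at v≈275. I'll refit the rest pose with these points added.

```bash
sed -i '/^T=ray/,$d' fit.py; cat >> fit.py <<'E'
sw,dw=pickle.load(open('pics/w2.pkl','rb')); C['wrist']=cam(dw,sw)
rest=fit([('scene',(65,39,2),SR(437,430)),('scene',(-65,39,2),SR(750,478)),('scene',(-65,-39,2),SR(765,327)),('top',(-65,-39,2),R(755,322)),
 ('top',hp(195),R(553,360)),('top',hp(95),R(590,192)),('scene',hp(195),SR(754,83)),('scene',hp(95),SR(595,220)),('wrist',hp(95,12.5),(276,187)),('wrist',hp(195,-1.5),(276,275)),
 ('wrist',(65,0,2),(276,140))],rest)
np.save('rest.npy',rest)
import h; print(h.rel(*h.tcp(rest,(60,0,14),35)))
E
python3 fit.py
```

```text
[ 0.5971 -0.07   -0.0332] -1.9
[[0.1, 1.9], [0.9, 1.4], [-0.6, 0.5], [1.7, 0.0], [-1.7, -0.4], [-1.7, -1.1], [-0.1, 1.6], [0.1, 3.4], [-1.3, -0.2]]
[0.5003 0.2031 0.1819] 10.42
[[0.3, 0.5], [1.9, 1.0], [1.5, 0.4], [0.6, 0.9], [-0.3, -0.8], [0.5, -0.4], [-1.1, -1.8], [-1.7, -0.2]]
[0.4992 0.2026 0.178 ] 10.2
[[1.0, 0.3], [2.6, 1.1], [2.3, 0.5], [0.7, 1.6], [-0.1, -0.2], [0.8, 0.1], [-0.3, -1.7], [-1.0, -0.3], [-0.0, -4.6], [-0.1, -2.6], [-0.2, 3.5]]
[-0.03, -0.1, -0.25, -0.02, -0.19, -9.65]
```

>>> carry_out([
  [0, 0, -0.2, 0, -0.2, -4, 1],
  [0, 0, -0.2, 0, -0.2, -8, 1],
  [0, 0, -0.2, 0, -0.2, -9.6, 1],
  [0, 0, -0.2, 0, -0.2, -9.6, 1],
  [0, 0, -0.2, 0, -0.2, -9.6, 0],
  [0, 0, -0.2, 0, -0.2, -9.6, 0],
  [0, 0, -0.2, 0, -0.2, -9.6, 0],
  [0, 0, -0.2, 0, -0.2, -9.6, 0],
  [0, 0, -0.2, 0, -0.2, -9.6, 0],
  [0, 0, -0.2, 0, -0.2, -9.6, 0],
  [0, 0, -0.2, 0, -0.2, -9.6, 0],
  [0, 0, -0.2, 0, -0.2, -9.6, 0],
], squeeze=45)

```text
time: 4.5
position: [0.4727, 0.1992, 0.1332]
tool_rot: [-3.093, -0.281, -0.322]
ft_force: [-0.7, 0.0, 0.4]
grip_width: 0.354
grip_force: 0.0
```

```bash
python3 - <<'E'
from h import *
st(); q=rest()
print('err',rel(*tcp(q,(60,0,14),35)))
E
```

```text
{'time': 4.5, 'position': [0.473, 0.199, 0.133], 'tool_rot': [-3.093, -0.281, -0.322], 'ft_force': [-0.661, 0.047, 0.388], 'grip_width': 0.354, 'grip_force': 0.0, 'joint_positions': [-0.003, -0.039, -0.48, 2.055, 0.054, 0.923, -1.902]}
err [0.0, -0.13, -0.18, 0.07, -0.12, 0.05]
```

>>> carry_out([
  [0, 0, 0, 0, 0, 0, 0],
  [0, 0, 0, 0, 0, 0, 0],
  [0, 0, 0, 0, 0, 0, 0],
  [0, 0, 0, 0, 0, 0, 0],
  [0, 0, 0, 0, 0, 0, 0],
  [0, 0, 0, 0, 0, 0, 0],
  [0, 0, 0, 0, 0, 1, 0],
  [0, 0, 0, 0, 0, 2, 0],
])

```text
time: 5.3
position: [0.4725, 0.1991, 0.1537]
tool_rot: [-3.093, -0.281, -0.32]
ft_force: [0.8, 0.4, -1.1]
grip_width: 0.178
grip_force: 45.0
```

```bash
python3 - <<'E'
from h import *
st(); q=tray()
for n,o,l in (('mid far up',(58,1,96),35),('mid far',(58,1,46),35),('mid near',(-42,1,46),20)):
    print(n,rel(*tcp(q,o,l)),tcp(q,o,l)[0].round(3))
E
```

```text
{'time': 5.3, 'position': [0.472, 0.199, 0.154], 'tool_rot': [-3.093, -0.281, -0.32], 'ft_force': [0.793, 0.403, -1.135], 'grip_width': 0.178, 'grip_force': 44.983, 'joint_positions': [-0.0, -0.062, -0.476, 2.031, 0.038, 0.968, -1.886]}
mid far up [-0.01, -0.17, -12.28, 9.65, -26.71, 6.2] [ 0.569 -0.068  0.216]
mid far [-0.01, -0.17, -12.28, 9.65, -26.71, 1.2] [ 0.569 -0.068  0.166]
mid near [-1.12, 14.81, -12.21, 3.05, -26.49, 3.02] [ 0.503 -0.066  0.184]
```

>>> carry_out([
  [0, 0, 0, 0, 0, 4.5, 0],
  [0, 0, 0, 0, -2, 6.2, 0],
  [0, 0, -4, 0, -7, 6.2, 0],
  [0, 0, -8, 2, -12, 6.2, 0],
  [0, 0, -12.3, 4, -16, 6.2, 0],
  [0, 0, -12.3, 6, -20, 6.2, 0],
  [0, 0, -12.3, 8, -24, 6.2, 0],
  [0, 0, -12.3, 10.1, -26.7, 6.2, 0],
  [0, 0, -12.3, 10.1, -26.7, 4, 0],
  [0, 0, -12.3, 10.1, -26.7, 3.2, 0],
  [0, 0, -12.3, 10.1, -26.7, 3.2, 0],
])

```text
time: 6.4
position: [0.5725, -0.067, 0.184]
tool_rot: [3.123, -0.051, 0.32]
ft_force: [0.2, 0.1, -0.9]
grip_width: 0.181
grip_force: 45.0
```

```bash
cat >> h.py <<'E'
def crop(f,u0,v0,u1,v1,k,step=10):
    a=cv2.imread(f'pics/{f}.png')[v0:v1,u0:u1]; a=np.clip(255*(a/255.)**.6,0,255).astype(np.uint8)
    a=cv2.resize(a,None,fx=k,fy=k,interpolation=cv2.INTER_CUBIC)
    for u in range(-(-u0//step)*step,u1,step):
        x=int((u-u0+.5)*k); cv2.line(a,(x,0),(x,5 if u%20 else 9),(0,0,255),1)
        if u%20==0: cv2.putText(a,str(u),(x-10,20),0,.35,(0,0,255),1)
    for v in range(-(-v0//step)*step,v1,step):
        y=int((v-v0+.5)*k); cv2.line(a,(0,y),(5 if v%20 else 9,y),(0,0,255),1)
        if v%20==0: cv2.putText(a,str(v),(11,y+4),0,.35,(0,0,255),1)
    return a
def comp(a,b,f):
    c=np.zeros((600,800,3),np.uint8); c[:a.shape[0],:a.shape[1]]=a[:600]; c[:b.shape[0],a.shape[1]:a.shape[1]+b.shape[1]]=b; cv2.imwrite(f'pics/{f}.png',c)
E
python3 - <<'E'
from h import *
st(); q=tray()
print('hover err',rel(*tcp(q,(63,1,66),35)))
s,d=snap('wrist','w3'); s2,d2=snap('scene','s3')
comp(crop('w3',120,0,440,300,1.25,20),crop('s3',225,90,385,260,2.5),'c3')
P=np.array([w(q,np.array(p)/1e3) for p in((63,29,66),(63,-27,66))])
print(proj(P,*cam(d,s)),proj(P,*cam(d2)))
E
```

```text
{'time': 6.4, 'position': [0.572, -0.067, 0.184], 'tool_rot': [3.123, -0.051, 0.32], 'ft_force': [0.201, 0.094, -0.924], 'grip_width': 0.181, 'grip_force': 44.983, 'joint_positions': [0.238, 0.044, -0.165, 1.869, -0.002, 1.026, -1.529]}
hover err [-0.07, -0.31, -0.04, 0.15, -0.12, 0.17]
[[245.4170377  134.00934757]
 [304.89291967 134.09704286]] [[265.14690119 203.95413812]
 [275.33228146 191.60894438]]
```

View pics/c3.png

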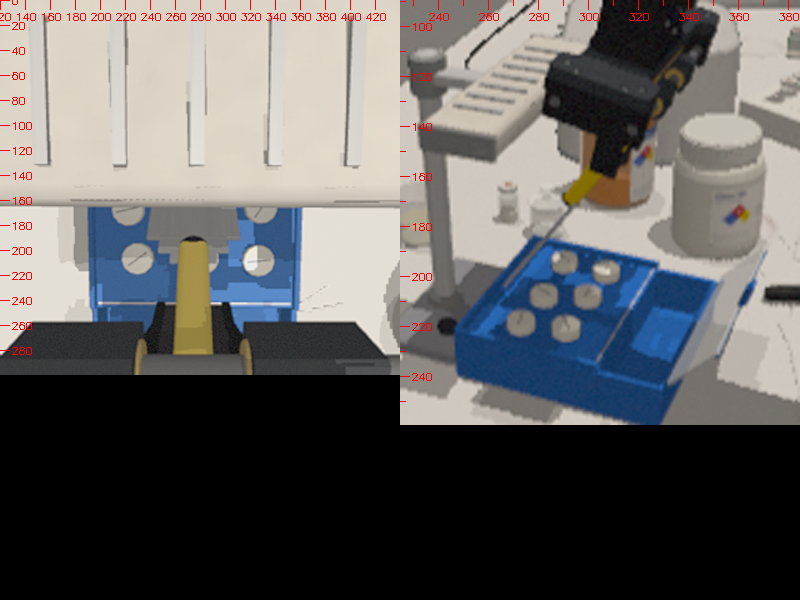

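```bash
cat >> h.py <<'E'
def lane(y,x0=63,x1=-48,z=48,n=10):
    q=tray()
    print('hover',rel(*tcp(q,(x0,y,96),35))); print('down',rel(*tcp(q,(x0,y,z),35)))
    for k in range(1,n+1):
        a=k/n; print([round(v,1) for v in rel(*tcp(q,(x0+a*(x1-x0),y,z),35-15*a))])
E
python3 -c "
from h import *
lane(1)"
```

```text
hover [-0.03, -0.08, -0.08, 0.01, -0.14, 2.97]
down [-0.03, -0.08, -0.08, 0.01, -0.14, -1.83]
[0.0, 1.4, -0.1, -0.8, -0.1, -1.6]
[0.1, 2.9, -0.1, -1.6, -0.1, -1.4]
[0.1, 4.4, -0.1, -2.4, -0.1, -1.2]
[0.2, 5.9, -0.1, -3.1, -0.0, -1.0]
[0.2, 7.4, -0.1, -3.9, -0.0, -0.8]
[0.3, 8.9, -0.1, -4.7, 0.0, -0.6]
[0.3, 10.4, -0.1, -5.4, 0.0, -0.5]
[0.4, 11.9, -0.1, -6.2, 0.1, -0.3]
[0.4, 13.4, -0.1, -6.9, 0.1, -0.1]
[0.5, 14.9, -0.1, -7.7, 0.1, -0.0]
```

>>> carry_out([
  [0, 0, 0, 0, -0.1, -1.8, 0],
  [0, 0, 0, 0, -0.1, -1.8, 0],
  [0, 1.4, 0, -0.8, -0.1, -1.6, 0],
  [0.1, 2.9, 0, -1.6, -0.1, -1.4, 0],
  [0.1, 4.4, 0, -2.4, -0.1, -1.2, 0],
  [0.2, 5.9, 0, -3.1, 0, -1.0, 0],
  [0.2, 7.4, 0, -3.9, 0, -0.8, 0],
  [0.3, 8.9, 0, -4.7, 0, -0.6, 0],
  [0.3, 10.4, 0, -5.4, 0, -0.5, 0],
  [0.4, 11.9, 0, -6.2, 0.1, -0.3, 0],
  [0.4, 13.4, 0, -6.9, 0.1, -0.1, 0],
  [0.5, 14.9, 0, -7.7, 0.1, 0, 0],
])

```text
time: 7.7
position: [0.4969, -0.0665, 0.1864]
tool_rot: [-3.139, 0.052, 0.083]
ft_force: [-0.1, 0.5, -0.8]
grip_width: 0.18
grip_force: 45.0
```

>>> carry_out([
  [0, 0, 0, 0, 0, 0, 0],
  [0, 0, 0, 0, 0, 5, 0],
])

```text
time: 7.9
position: [0.4923, -0.0664, 0.2294]
tool_rot: [-3.137, 0.053, 0.104]
ft_force: [1.5, -1.0, -1.1]
grip_width: 0.176
grip_force: 45.0
```

```bash
python3 - <<'E'
from h import *
st(); lane(49); snap('top','t4')
d=pickle.load(open('pics/t4.pkl','rb'))[1]['pixels'].astype(int)
m=(d.min(2)>130).astype(np.uint8); m[:190]=0; m[268:]=0; m[:,:262]=0; m[:,349:]=0
n,_,S,C=cv2.connectedComponentsWithStats(m); print([(S[i,4],C[i].round(0).tolist()) for i in range(1,n) if S[i,4]>15])
E
```

```text
{'time': 7.9, 'position': [0.492, -0.066, 0.229], 'tool_rot': [-3.137, 0.053, 0.104], 'ft_force': [1.459, -1.031, -1.051], 'grip_width': 0.176, 'grip_force': 44.983, 'joint_positions': [0.235, 0.052, -0.161, 1.754, 0.009, 1.403, -1.532]}
hover [-0.62, -15.8, 0.01, 8.33, 4.62, -1.37]
down [-0.62, -15.8, 0.01, 8.33, 4.62, -6.17]
[-0.6, -14.3, 0.0, 7.5, 4.7, -6.0]
[-0.5, -12.8, 0.0, 6.7, 4.7, -5.7]
[-0.5, -11.3, 0.0, 6.0, 4.7, -5.5]
[-0.4, -9.8, 0.0, 5.2, 4.7, -5.3]
[-0.4, -8.3, 0.0, 4.4, 4.8, -5.2]
[-0.3, -6.8, 0.0, 3.6, 4.8, -5.0]
[-0.3, -5.3, 0.0, 2.9, 4.8, -4.8]
[-0.2, -3.8, 0.0, 2.1, 4.8, -4.6]
[-0.2, -2.3, 0.0, 1.4, 4.8, -4.5]
[-0.1, -0.8, 0.0, 0.6, 4.9, -4.3]
[]
```

>>> carry_out([
  [-0.3, -8, 0, 2, 2.3, 0, 0],
  [-0.6, -15.8, 0, 5, 4.6, -0.5, 0],
  [-0.6, -15.8, 0, 8.3, 4.6, -1.4, 0],
  [-0.6, -15.8, 0, 8.3, 4.6, -4, 0],
  [-0.6, -15.8, 0, 8.3, 4.6, -4, 0],
  [-0.6, -15.8, 0, 8.3, 4.6, -4, 0],
])

```text
time: 8.55
position: [0.5794, -0.0209, 0.1952]
tool_rot: [3.117, -0.053, 0.347]
ft_force: [0.2, -0.5, -0.9]
grip_width: 0.181
grip_force: 45.0
```

```bash
python3 - <<'E'
from h import *
lane(49); snap('scene','s4'); comp(crop('s4',225,150,385,260,2.5),crop('s4',225,150,245,160,2.5),'c4')
E
```

```text
hover [0.07, 0.72, 0.04, -0.38, 0.07, 2.05]
down [0.07, 0.72, 0.04, -0.38, 0.07, -2.75]
[0.1, 2.2, 0.0, -1.2, 0.1, -2.5]
[0.2, 3.7, 0.0, -2.0, 0.1, -2.3]
[0.2, 5.2, 0.0, -2.7, 0.1, -2.1]
[0.3, 6.7, 0.0, -3.5, 0.2, -1.9]
[0.3, 8.2, 0.0, -4.3, 0.2, -1.7]
[0.4, 9.7, 0.0, -5.1, 0.2, -1.6]
[0.4, 11.2, 0.0, -5.8, 0.2, -1.4]
[0.5, 12.7, 0.0, -6.6, 0.3, -1.2]
[0.5, 14.2, 0.0, -7.3, 0.3, -1.1]
[0.6, 15.7, 0.0, -8.1, 0.3, -0.9]
```

View pics/c4.png

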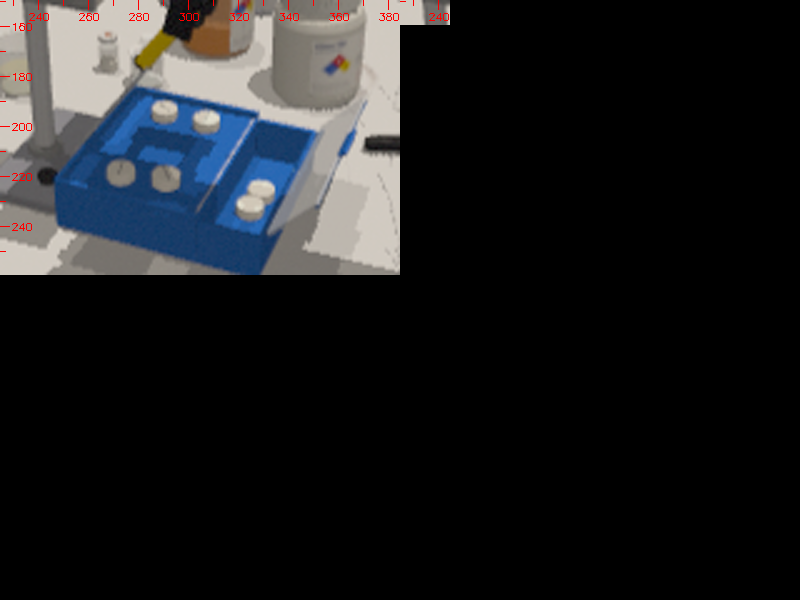

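The two middle tablets lie flat in the trough, at panel (262,190) and (250,208). Next is the left lane.

>>> carry_out([
  [0, 0.7, 0, -0.4, 0.1, -2.7, 0],
  [0, 0.7, 0, -0.4, 0.1, -2.7, 0],
  [0.1, 2.2, 0, -1.2, 0.1, -2.5, 0],
  [0.2, 3.7, 0, -2.0, 0.1, -2.3, 0],
  [0.2, 5.2, 0, -2.7, 0.1, -2.1, 0],
  [0.3, 6.7, 0, -3.5, 0.2, -1.9, 0],
  [0.3, 8.2, 0, -4.3, 0.2, -1.7, 0],
  [0.4, 9.7, 0, -5.1, 0.2, -1.6, 0],
  [0.4, 11.2, 0, -5.8, 0.2, -1.4, 0],
  [0.5, 12.7, 0, -6.6, 0.3, -1.2, 0],
  [0.5, 14.2, 0, -7.3, 0.3, -1.1, 0],
  [0.6, 15.7, 0, -8.1, 0.3, -0.9, 0],
])

```text
time: 9.8
position: [0.4985, -0.0179, 0.1869]
tool_rot: [-3.139, 0.053, 0.082]
ft_force: [0.5, -0.3, -1.2]
grip_width: 0.179
grip_force: 45.0
```

>>> carry_out([
  [0, 0, 0, 0, 0, 0, 0],
  [0, 0, 0, 0, 0, 5, 0],
  [0, 0, 0, 0, 0, 5, 0],
])

```text
time: 10.1
position: [0.502, -0.0178, 0.2418]
tool_rot: [-3.139, 0.053, 0.065]
ft_force: [1.0, 0.6, -0.1]
grip_width: 0.178
grip_force: 45.0
```

```bash
python3 - <<'E'
from h import *
st(); lane(-49)
E
```

```text
{'time': 10.1, 'position': [0.502, -0.018, 0.242], 'tool_rot': [-3.139, 0.053, 0.065], 'ft_force': [1.045, 0.617, -0.069], 'grip_width': 0.178, 'grip_force': 44.983, 'joint_positions': [0.191, 0.04, -0.212, 1.741, 0.006, 1.403, -1.627]}
hover [-0.51, -14.36, 0.04, 7.03, -10.03, -2.61]
down [-0.51, -14.36, 0.04, 7.03, -10.03, -7.41]
[-0.5, -12.9, 0.0, 6.2, -10.0, -7.2]
[-0.4, -11.4, 0.0, 5.5, -10.0, -7.0]
[-0.3, -9.9, 0.0, 4.7, -9.9, -6.8]
[-0.3, -8.4, 0.0, 3.9, -9.9, -6.6]
[-0.2, -6.9, 0.0, 3.1, -9.9, -6.4]
[-0.2, -5.4, 0.0, 2.4, -9.9, -6.2]
[-0.1, -3.9, 0.0, 1.6, -9.8, -6.0]
[-0.1, -2.4, 0.0, 0.8, -9.8, -5.9]
[-0.1, -0.9, 0.0, 0.1, -9.8, -5.7]
[-0.0, 0.6, 0.0, -0.7, -9.8, -5.6]
```

>>> carry_out([
  [0, -2, 0, 1, -4, 0, 0],
  [-0.3, -8, 0, 3, -8, -0.5, 0],
  [-0.5, -14.4, 0, 5, -10, -1.5, 0],
  [-0.5, -14.4, 0, 7, -10, -2.6, 0],
  [-0.5, -14.4, 0, 7, -10, -5, 0],
  [-0.5, -14.4, 0, 7, -10, -5, 0],
  [-0.5, -14.4, 0, 7, -10, -5, 0],
  [-0.5, -14.4, 0, 7, -10, -5, 0],
])

```text
time: 10.9
position: [0.5694, -0.1179, 0.1877]
tool_rot: [3.121, -0.052, 0.317]
ft_force: [0.2, 0.8, -0.1]
grip_width: 0.183
grip_force: 45.0
```

```bash
python3 - <<'E'
from h import *
lane(-49)
E
```

```text
hover [0.0, -0.41, 0.01, 0.29, -0.03, 2.81]
down [0.0, -0.41, 0.01, 0.29, -0.03, -1.99]
[0.1, 1.1, 0.0, -0.5, -0.0, -1.8]
[0.1, 2.6, 0.0, -1.3, 0.0, -1.6]
[0.1, 4.1, 0.0, -2.1, 0.1, -1.4]
[0.2, 5.6, 0.0, -2.9, 0.1, -1.2]
[0.2, 7.1, 0.0, -3.6, 0.1, -1.0]
[0.3, 8.6, 0.0, -4.4, 0.1, -0.8]
[0.3, 10.1, 0.0, -5.2, 0.1, -0.6]
[0.4, 11.6, 0.0, -5.9, 0.2, -0.5]
[0.5, 13.1, 0.0, -6.7, 0.2, -0.3]
[0.5, 14.6, 0.0, -7.4, 0.2, -0.2]
```

>>> carry_out([
  [0, -0.4, 0, 0.3, 0, -2, 0],
  [0, -0.4, 0, 0.3, 0, -2, 0],
  [0.1, 1.1, 0, -0.5, 0, -1.8, 0],
  [0.1, 2.6, 0, -1.3, 0, -1.6, 0],
  [0.1, 4.1, 0, -2.1, 0.1, -1.4, 0],
  [0.2, 5.6, 0, -2.9, 0.1, -1.2, 0],
  [0.2, 7.1, 0, -3.6, 0.1, -1.0, 0],
  [0.3, 8.6, 0, -4.4, 0.1, -0.8, 0],
  [0.3, 10.1, 0, -5.2, 0.1, -0.6, 0],
  [0.4, 11.6, 0, -5.9, 0.2, -0.5, 0],
  [0.5, 13.1, 0, -6.7, 0.2, -0.3, 0],
  [0.5, 14.6, 0, -7.4, 0.2, -0.2, 0],
])

```text
time: 12.1
position: [0.4947, -0.1159, 0.1853]
tool_rot: [-3.139, 0.053, 0.086]
ft_force: [0.0, 0.7, -1.5]
grip_width: 0.179
grip_force: 45.0
```

>>> carry_out([
  [0, 0, 0, 0, 0, 0, 0],
  [0, 0, 0, 0, 0, 5, 0],
  [0, 0, 0, 1, 0, 8, 0],
  [0, 0, 0, 1, 0, 8, 0],
])

```text
time: 12.5
position: [0.5083, -0.116, 0.2694]
tool_rot: [3.14, -0.052, -0.07]
ft_force: [1.2, -0.3, -0.4]
grip_width: 0.18
grip_force: 45.0
```

```bash
python3 - <<'E'
from h import *
st(); snap('scene','s5'); snap('top','t5'); comp(crop('s5',225,150,385,260,2.5),crop('t5',240,180,360,300,3.3),'c5')
q=rest()
print('toe+80',rel(*tcp(q,(60,0,94),35)),'toe+8',rel(*tcp(q,(60,0,22),35)))
E
```

```text
{'time': 12.5, 'position': [0.508, -0.116, 0.269], 'tool_rot': [3.14, -0.052, -0.07], 'ft_force': [1.173, -0.315, -0.365], 'grip_width': 0.18, 'grip_force': 44.983, 'joint_positions': [0.283, 0.068, -0.12, 1.657, 0.015, 1.461, -1.443]}
toe+80 [1.08, -15.05, 12.05, -3.17, 31.38, -5.09] toe+8 [1.08, -15.05, 12.05, -3.17, 31.38, -12.29]
```

View pics/c5.png

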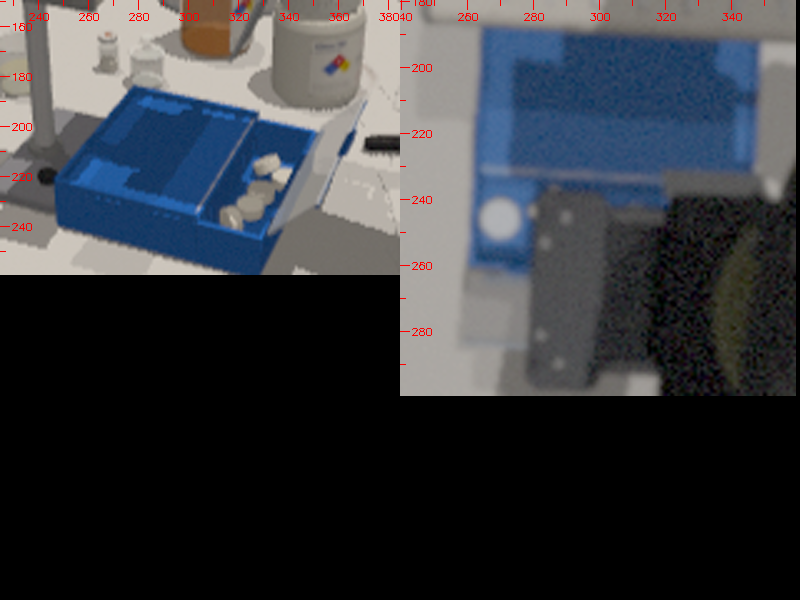

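All six have been swept off the deck and lie low in the trough, with the lid still open. Now the spatula goes back to its recorded grasp pose.

>>> carry_out([
  [0, -1, 1, 0, 5, 0, 0],
  [0.2, -4, 3, -1, 10, 0, 0],
  [0.5, -7, 5, -2, 15, 0, 0],
  [0.7, -10, 8, -3.2, 20, 0, 0],
  [1.1, -15, 12, -3.2, 25, -1, 0],
  [1.1, -15, 12, -3.2, 29, -3, 0],
  [1.1, -15, 12, -3.2, 31.4, -5, 0],
  [1.1, -15, 12, -3.2, 31.4, -5, 0],
  [1.1, -15, 12, -3.2, 31.4, -5, 0],
  [1.1, -15, 12, -3.2, 31.4, -5, 0],
])

```text
time: 13.6
position: [0.4731, 0.1965, 0.214]
tool_rot: [-3.095, -0.271, -0.321]
ft_force: [0.3, -0.6, -0.6]
grip_width: 0.181
grip_force: 45.0
```

```bash
python3 - <<'E'
from h import *
st(); P=np.array([.4727,.1992,.1332]); R=Ro.from_rotvec([-3.093,-.281,-.322])
print('orig grasp',rel(P,R))
E
```

```text
{'time': 13.6, 'position': [0.473, 0.197, 0.214], 'tool_rot': [-3.095, -0.271, -0.321], 'ft_force': [0.324, -0.586, -0.605], 'grip_width': 0.181, 'grip_force': 44.983, 'joint_positions': [0.017, -0.115, -0.469, 1.95, 0.005, 1.095, -1.852]}
orig grasp [0.02, -0.04, 0.37, -0.04, 0.27, -8.08]
```

Descend to 2 mm above the toe and 2 mm off the plate.

>>> carry_out([
  [0, 0, 0.4, 0.2, 0.3, -3, 0],
  [0, 0, 0.4, 0.2, 0.3, -6, 0],
  [0, 0, 0.4, 0.2, 0.3, -7, 0],
  [0, 0, 0.4, 0.2, 0.3, -7.9, 0],
  [0, 0, 0.4, 0.2, 0.3, -7.9, 0],
  [0, 0, 0.4, 0.2, 0.3, -7.9, 0],
])

```text
time: 14.2
position: [0.4758, 0.2012, 0.1365]
tool_rot: [-3.091, -0.284, -0.325]
ft_force: [0.2, -0.5, -1.3]
grip_width: 0.181
grip_force: 45.0
```

```bash
python3 - <<'E'
from h import *
st(); P=np.array([.4727,.1992,.1332]); R=Ro.from_rotvec([-3.093,-.281,-.322])
print('orig grasp',rel(P,R))
E
```

```text
{'time': 14.2, 'position': [0.476, 0.201, 0.136], 'tool_rot': [-3.091, -0.284, -0.325], 'ft_force': [0.214, -0.475, -1.285], 'grip_width': 0.181, 'grip_force': 44.994, 'joint_positions': [0.009, -0.036, -0.492, 2.046, 0.055, 0.927, -1.901]}
orig grasp [-0.05, 0.11, -0.12, -0.31, -0.2, -0.33]
```

>>> carry_out([
  [0, 0, 0, -0.2, -0.2, -0.2, 0],
  [0, 0, 0, -0.2, -0.2, -0.2, 0],
  [0, 0, 0, -0.2, -0.2, -0.2, 0.3],
  [0, 0, 0, -0.2, -0.2, -0.2, 0.3],
  [0, 0, 0, -0.2, -0.2, -0.2, 0.6],
  [0, 0, 0, -0.2, -0.2, -0.2, 0.6],
  [0, 0, 0, -0.2, -0.2, -0.2, 0.8],
  [0, 0, 0, -0.2, -0.2, -0.2, 0.8],
  [0, 0, 0, -0.2, -0.2, -0.2, 0.8],
  [0, 0, 0, -0.2, -0.2, -0.2, 0.8],
  [0, 0, 0, -0.2, -0.2, -0.2, 0.8],
])

```text
time: 15.3
position: [0.4728, 0.1992, 0.1333]
tool_rot: [-3.092, -0.285, -0.322]
ft_force: [-0.5, -0.1, 0.4]
grip_width: 0.781
grip_force: 0.0
```

>>> carry_out([
  [0, 0, 0, 0, 0, 3, 0.8],
  [0, 0, 0, 0, 0, 7, 0.8],
  [0, 0, 0, 0, 0, 12, 0.8],
  [0, 0, 0, 0, 0, 12, 0.8],
  [0, 0, 0, 0, 0, 12, 0.8],
])

```text
time: 15.8
position: [0.4735, 0.1995, 0.2547]
tool_rot: [-3.091, -0.285, -0.326]
ft_force: [-0.3, 1.2, -0.5]
grip_width: 0.801
grip_force: 0.0
```

```bash
python3 - <<'E'
from h import *
st(); q=tray()
# closed fingertips, tool down: behind the lid
R=Rt(q[2],0)
for p in ((-175,0,150),(-175,0,75)): print(p,rel(w(q,np.array(p)/1e3),R))
# compare scene rest region with start
a=cv2.imread('pics/scene0.png'); snap('scene','s6'); b=cv2.imread('pics/s6.png')
yel=lambda i:((i[:,:,2]>110)&(i[:,:,0]<60)&(i[:,:,1]>80))[235:345,260:350]
for i in(a,b): m=yel(i); v,u=np.nonzero(m); print(m.sum(),u.mean()+260,v.mean()+235,u.max()+260,v.min()+235,u.min()+260,v.max()+235)
E
```

```text
{'time': 15.8, 'position': [0.473, 0.199, 0.255], 'tool_rot': [-3.091, -0.285, -0.326], 'ft_force': [-0.284, 1.222, -0.537], 'grip_width': 0.801, 'grip_force': 0.0, 'joint_positions': [0.021, -0.139, -0.466, 1.888, -0.009, 1.174, -1.831]}
(-175, 0, 150) [-0.96, 12.04, -12.39, -5.13, -26.36, -10.47]
(-175, 0, 75) [-0.96, 12.04, -12.39, -5.13, -26.36, -17.97]
239 316.5774058577406 265.54811715481173 337 250 292 288
52 319.1923076923077 265.36538461538464 333 251 295 283
```

>>> carry_out([
  [0, 3, -3, 0, -5, 0, 0],
  [-0.5, 6, -6, -1, -10, 0, 0],
  [-0.5, 9, -9, -2, -15, 0, 0],
  [-1, 12, -12.4, -3, -20, -2, 0],
  [-1, 12, -12.4, -4.1, -24, -5, 0],
  [-1, 12, -12.4, -4.1, -26.4, -9, 0],
  [-1, 12, -12.4, -4.1, -26.4, -10.5, 0],
  [-1, 12, -12.4, -4.1, -26.4, -10.5, 0],
  [-1, 12, -12.4, -4.1, -26.4, -10.5, 0],
])

```text
time: 16.75
position: [0.4312, -0.0642, 0.1476]
tool_rot: [3.141, -0.051, -0.007]
ft_force: [-0.1, -0.2, 1.0]
grip_width: 0.068
grip_force: 0.0
```

```bash
python3 - <<'E'
from h import *
st(); q=tray(); R=Rt(q[2],0)
print(rel(w(q,np.array((-165,0,80))/1e3),R))
E
```

```text
{'time': 16.75, 'position': [0.431, -0.064, 0.148], 'tool_rot': [3.141, -0.051, -0.007], 'ft_force': [-0.115, -0.229, 1.024], 'grip_width': 0.068, 'grip_force': 0.0, 'joint_positions': [0.255, -0.072, -0.161, 2.042, -0.012, 1.175, -1.505]}
[0.02, -0.25, -0.05, 0.1, -0.03, -6.76]
```

>>> carry_out([
  [0, 0, 0, 0, 0, -2.5, 0],
  [0, 0, 0, 0, 0, -5, 0],
  [0, 0, 0, 0, 0, -6.7, 0],
  [0, 0, 0, 0, 0, -6.7, 0],
])

```text
time: 17.15
position: [0.431, -0.0637, 0.0804]
tool_rot: [3.141, -0.049, -0.008]
ft_force: [-0.6, 0.6, 0.4]
grip_width: 0.005
grip_force: 0.0
```

```bash
python3 - <<'E'
from h import *
st(); q=tray(); R=Rt(q[2],0)
for p in ((-155,0,80),(-117,0,90)): print(p,rel(w(q,np.array(p)/1e3),R))
for a in range(90,-1,-15):
    t=np.radians(a); x=-105.5+48*np.cos(t)-2*np.sin(t)-9.5; z=46.5+48*np.sin(t)+2*np.cos(t); print(a,rel(w(q,np.array((x,0,z))/1e3),R))
E
```

```text
{'time': 17.15, 'position': [0.431, -0.064, 0.08], 'tool_rot': [3.141, -0.049, -0.008], 'ft_force': [-0.642, 0.625, 0.438], 'grip_width': 0.005, 'grip_force': 0.0, 'joint_positions': [0.251, 0.004, -0.166, 2.117, 0.002, 1.026, -1.517]}
(-155, 0, 80) [0.02, -0.28, -0.12, 1.12, -0.11, -0.04]
(-117, 0, 90) [0.02, -0.28, -0.12, 4.92, -0.24, 0.96]
90 [0.02, -0.28, -0.12, 4.92, -0.24, 1.41]
75 [0.02, -0.28, -0.12, 6.17, -0.28, 1.3]
60 [0.02, -0.28, -0.12, 7.34, -0.32, 0.87]
45 [0.02, -0.28, -0.12, 8.37, -0.35, 0.14]
30 [0.02, -0.28, -0.12, 9.17, -0.38, -0.82]
15 [0.02, -0.28, -0.12, 9.7, -0.39, -1.96]
0 [0.02, -0.28, -0.12, 9.92, -0.4, -3.19]
```

>>> carry_out([
  [0, 0, 0, 1.1, -0.1, 0, 0],
  [0, 0, 0, 2.2, -0.1, 0.2, 0],
  [0, 0, 0, 3.2, -0.2, 0.5, 0],
  [0, 0, 0, 4.1, -0.2, 1, 0],
  [0, 0, 0, 4.9, -0.2, 1.4, 0],
  [0, 0, 0, 5.6, -0.3, 1.4, 0],
  [0, 0, 0, 6.2, -0.3, 1.3, 0],
  [0, 0, 0, 6.8, -0.3, 1.1, 0],
  [0, 0, 0, 7.3, -0.3, 0.9, 0],
  [0, 0, 0, 7.9, -0.3, 0.5, 0],
  [0, 0, 0, 8.4, -0.3, 0.1, 0],
  [0, 0, 0, 8.4, -0.3, 0.1, 0],
])

```text
time: 18.35
position: [0.5162, -0.0678, 0.0815]
tool_rot: [3.141, -0.052, -0.004]
ft_force: [0.5, -0.7, -0.3]
grip_width: 0.005
grip_force: 0.0
```

```bash
python3 - <<'E'
from h import *
st(); q=tray(); R=Rt(q[2],0)
for a in (30,15,0):
    t=np.radians(a); x=-105.5+48*np.cos(t)-2*np.sin(t)-9.5; z=46.5+48*np.sin(t)+2*np.cos(t); print(a,rel(w(q,np.array((x,0,z))/1e3),R))
E
```

```text
{'time': 18.35, 'position': [0.516, -0.068, 0.082], 'tool_rot': [3.141, -0.052, -0.004], 'ft_force': [0.503, -0.68, -0.308], 'grip_width': 0.005, 'grip_force': 0.003, 'joint_positions': [0.231, 0.175, -0.165, 1.928, 0.034, 1.043, -1.553]}
30 [0.03, -0.15, -0.0, 0.65, 0.03, -0.93]
15 [0.03, -0.15, -0.0, 1.18, 0.01, -2.07]
0 [0.03, -0.15, -0.0, 1.4, 0.01, -3.3]
```

>>> carry_out([
  [0, 0, 0, 0.4, 0, -0.5, 0],
  [0, 0, 0, 0.7, 0, -1, 0],
  [0, 0, 0, 0.9, 0, -1.5, 0],
  [0, 0, 0, 1.2, 0, -2, 0],
  [0, 0, 0, 1.3, 0, -2.5, 0],
  [0, 0, 0, 1.4, 0, -3, 0],
  [0, 0, 0, 1.4, 0, -3.3, 0],
  [0, 0, 0, 1.4, 0, -3.4, 0],
  [0, 0, 0, 1.4, 0, -3.4, 0],
])

```text
time: 19.25
position: [0.5301, -0.0678, 0.0489]
tool_rot: [3.14, -0.052, -0.003]
ft_force: [-1.7, 0.4, 4.4]
grip_width: 0.004
grip_force: 2.4
```

```bash
python3 - <<'E'
from h import *
st(); q=tray(); R=Rt(q[2],0)
print(rel(w(q,np.array((-67,0,48.5))/1e3),R))
E
```

```text
{'time': 19.25, 'position': [0.53, -0.068, 0.049], 'tool_rot': [3.14, -0.052, -0.003], 'ft_force': [-1.672, 0.376, 4.384], 'grip_width': 0.004, 'grip_force': 2.426, 'joint_positions': [0.224, 0.241, -0.163, 1.924, 0.048, 0.982, -1.566]}
[0.05, -0.1, -0.0, 0.01, 0.01, -0.04]
```

>>> carry_out([
  [0, 0, 0, 0, 0, -0.2, 0],
  [0, 0, 0, 0, 0, -0.4, 0],
  [0, 0, 0, 0, 0, -0.4, 0],
  [0, 0, 0, 0, 0, -0.4, 0],
])

```text
time: 19.65
position: [0.5302, -0.0678, 0.0485]
tool_rot: [3.14, -0.052, -0.003]
ft_force: [-10.4, 1.7, 27.8]
grip_width: 0.007
grip_force: 14.1
```

>>> carry_out([
  [0, 0, 0, 0, 0, 0.4, 0],
  [0, 0, 0, 0, 0, 4, 0],
  [0, 0, 0, 0, 0, 9, 0],
  [0, 0, 0, -3, 0, 14, 0],
  [0, 0, 0, -6, -5, 17, 0],
  [0, 0, 0, -6, -10, 17, 0],
  [0, 0, 0, -6, -15, 17, 0],
  [0, 0, 0, -6, -20, 17, 0],
  [0, 0, 0, -6, -25, 17, 0],
  [0, 0, 0, -6, -25, 17, 0],
])

```text
time: 20.65
position: [0.4675, -0.324, 0.2138]
tool_rot: [3.137, -0.064, -0.006]
ft_force: [0.0, 1.0, 0.0]
grip_width: 0.006
grip_force: 0.0
```

```bash
python3 - <<'E'
from h import *
st(); snap('scene','s7'); comp(crop('s7',225,150,385,260,2.5),crop('s7',245,235,345,360,4),'c7')
E
```

```text
{'time': 20.65, 'position': [0.467, -0.324, 0.214], 'tool_rot': [3.137, -0.064, -0.006], 'ft_force': [0.044, 1.006, 0.024], 'grip_width': 0.006, 'grip_force': 0.0, 'joint_positions': [0.493, 0.153, 0.071, 1.673, -0.006, 1.317, -1.047]}
```

View pics/c7.png

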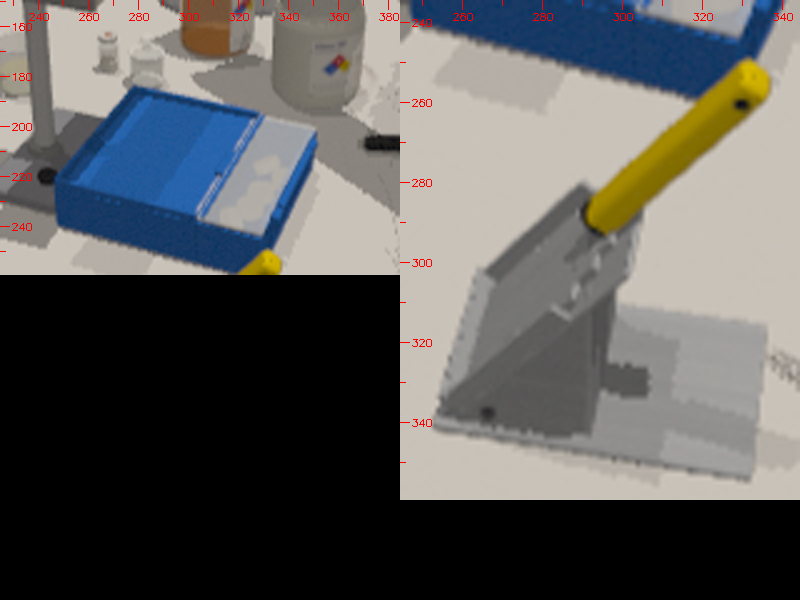

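The lid is flat over the tablets, the deck is empty, and the spatula stands in its rest exactly as it did at the start, so I'm handing in.

```bash
python3 -c "
from bench import ctrl
print(ctrl.close_job())"
```

```text
the job is handed in; nothing more can be done
None
```

I handed the job in at about 21 s of the 69 s allowed: the tablets are swept off the now-empty deck into the trough (I couldn't count all six in the last picture), the lid is shut and was pressed at about 28 N, and the spatula is back in its rest; the hand-in returned no verdict.

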